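# Open the short olive canister on the deli counter

## Task

Open the short olive canister for serving: pinch the two spring buttons on its lid together between the fingers to free the catch, lift the lid off, and set it down the right way up on the round wooden board, wholly on the board. Lower it onto the board rather than dropping it, and leave the tall canister shut and in its place.

Things in the scene. Friction and masses are not known exactly. Their poses are not given: they have to be found in the camera images.
- short: Short olive canister: round bare-metal pot, 110 mm across, 90 mm high, fixed; origin at the centre of its underside, z up. Two hooks hold its lid until both buttons are in. Buttons: 56 mm over both when out, 38 mm when fully in (9 mm travel and 3 to 7.5 N each). Squeezed fully in (20 N or more), the lid lifts straight up, hanging from them. Lid disc 110 mm across; plug 78 mm, 14 mm deep.
- short_lid_grip (a point): Short canister's loose lid (0.23 kg): point midway between the two buttons: 25 mm above the lid's steel disc, 15 mm below the top of its black block (46 mm along x, 30 mm along y), 45 mm above the foot of the plug under the disc, on which it stands when put down. y axis: through the buttons, to pinch along; z up. Each grey button is 28 mm wide, 24 mm high, on the block's +y and -y faces.
- board_top (a point): Centre of the top of the round, light wooden board, 170 mm in diameter and 18 mm thick, fixed to the counter; z up. The other board, rectangular and dark with a salami on it, is not meant.
- tall_lid_grip (a point): Lid of the tall canister (same diameter, 170 mm high), otherwise the same lid with the same buttons; to be left alone. This point lies midway between its buttons, as on the other lid.
There are look-alikes about, which are no part of the job. What is meant by the part that bears board_top is not blue or grey, and is the larger of those in its own colour.

How it is judged:
On the way:
1. the short canister's lid is freed and lifted well clear of it (z of short_lid_grip in the frame of short above 0.15 m), for 0.1 s.
At the end, for the whole second after the job is handed in: The short canister's lid stands upright (within 10 degrees) and at rest on its plug on the round board, its centre within 40 mm of the board's centre; the tall canister's lid is still on it, within 20 mm of where it was (horizontal distance between short_lid_grip and board_top below 0.04 m and z of short_lid_grip in the frame of board_top between 0.035 and 0.055 m and angle between short_lid_grip's own z axis and vertical below 0.17 rad and linear speed of short_lid below 0.02 m/s and distance of tall_lid_grip from where it was at the start of the episode below 0.02 m); the robot touches nothing.
It fails at once if the short canister's lid is dropped or thrown (moves faster than 0.6 m/s while the fingers do not hold it) (linear speed of short_lid above 0.6 m/s and contact force between the fingers and short_lid below 0.5 N).
It fails at once if the tall canister's lid is shifted or lifted more than 20 mm (distance of tall_lid_grip from where it was at the start of the episode above 0.02 m).
It also fails if it takes over 42 s, if anything falls off the work surface, if the arm or the gripper's body presses on something with over 40 N, if the wrist force passes 120 N, or if a joint passes its speed limit or range.

## Robot

A 6-joint arm with a two-finger parallel gripper is mounted at the origin on the work surface. World frame = base frame: x ahead of the robot, y to its left, z up, the work surface at z = 0. Lengths are in m, angles in rad, forces in N, time in s.
With the tool pointing down it reaches from about 0.425 to 0.925 m from the base axis. Payload 12.5 kg.
Tool frame: the origin (TCP) lies at the very end of the fingers, on their centre line; the grasp point (between the pads) lies 19 mm behind it (bot.grip_depth is the distance from the TCP to the grasp point, in m); z points along the fingers, y is the line along which they close (so a half turn about z gives the same grasp; the last joint's range is limited). The gripper opens to 85 mm and grips with 20 to 120 N. Pads are 22 mm wide; open, the fingers measure 114 mm over their backs; the gripper's body (76 mm by 85 mm) begins 54 mm behind the grasp point. The pads swing forward as they close: fully open they stand 13 mm farther back than shut.
Start: joints at [1.195, 0.491, 1.559, -0, 1.092, -0.106], TCP at [0.167, 0.602, 0.231] pointing down, gripper open.
Joint ranges: [-3.1, 3.1], [-0.84, 2.19], [0.05, 2.79], [-1.13, 4.28], [0.06, 2.93], [-2.69, 2.69]. Speed limits (rad/s): [2.22, 2.22, 2.79, 3.14, 3.14, 3.14].

## Interface

Orientations are given as a 3x3 rotation matrix whose columns are the frame's x, y, z axes.
In Python, from bench import bot gives the robot as it stands.
- The arm moves only by the tool carry_out, never from a script. Its arguments are lists of equal length, an entry for each row: "grip": the opening, from 0 (shut) to 1 (fully open); "offset": the shift along the tool's x, y, z in m, a list of three; "spin": the turn about the tool's z in rad. In form: {"grip": [grip, ...], "offset": [[tx, ty, tz], ...], "spin": [spin, ...]}. A call has 1 to 10 rows; each row is the pose to reach, as a shift and turn from the pose commanded when the call began, along the tool's axes at that moment; what a row does not reach only later rows make up. A row lasts 1/10 s, in which the tool goes at most 50 mm and 8.59 degrees, less where a joint would pass 70% of its speed; a pose out of reach is approached as far as the arm can. A call with a gripper value outside its range is refused whole. The fingers move at their own pace and stop on an object; the grip force is fixed at half the most. Time passes only in rows, so rows that repeat a pose let the fingers close. It gives the time, the measured TCP pose, the force, the opening and the grip force at its end, in the units of the state.
- bot.get_obs(): the state, without advancing time (a new reading comes with each control period).
- bot.camera(name): name is "scene" or "top"; returns (picture, depth): 400x640x3 uint8, red, green, blue; 400x640 float32, m along the optical axis (not along the pixel's ray), 0 where there is no reading.
- bot.camera_params(name): a dict with "vfov" (degrees; the focal length in pixels is half the picture's height over the tangent of half this angle, whatever the lens; pixels are square), "cx", "cy" (the principal point, pixels), "camera_from_world" (4x4, takes a point from world to camera coordinates). Camera axes: x right, y down, z forward; pixel columns grow to the right and rows downward; lengths in m; the calibration is good to about 2 mm. A picture is of the moment at which its call begins. camera_params takes no time and is no camera call.
- bot.job_done(): hands the job in; it is judged then, once.
Trained networks look in the newest picture that a camera, given by its name, has taken for a name from the list of things; names that differ only in an ending like _2 or _b are one class to them, and where a whole thing is asked for, a point or a joint stands for the part that bears it (a point fixed in the world has none). Each returns a list of dicts, best first, with "conf" (0 to 1); they miss things now and then, are a little off and sometimes report something else, mostly with a low value. They report only what shows in the picture. A call takes as long as a camera call. They do not tell look-alikes from the thing itself.
- bot.search_frame(camera, thing): "extent" ([left, top, width, height] in pixels, round what is visible of it).
The state is a dict: "time": time; "joints": joint angles; "qd": joint speeds; "tau": joint torques, N m; "position": TCP position; "tcp_rot": TCP orientation; "contact_force": force on the tool from outside, world axes, zero at the start; "wrist_torque": the same for the moment, N m; "gripper_width": finger opening in m; "grasp_force": force on a finger pad.
Only numpy, scipy, OpenCV 4.12 (cv2) and the standard library are available. Lean on these libraries where they do the work, as an engineer would, in place of code of your own. Each camera call takes 0.05 s, during which the arm holds its last target. There are 200 camera calls.

## Working session

There is one attempt and no reset: what is moved stays moved. The work goes in short steps, Python scripts to look and compute and a tool call to move; the robot and the scene stay as the last step left them, time stands still between calls to the robot, and variables do not carry over. Pictures are saved under pics/ and viewed, at most 10 in all, crops included, and the job is handed in when it is done.

Besides the shell and the picture viewer there is one more tool, called after "Emit:" by a JSON object that holds its "name" and its "arguments". carry_out: Moves the arm, as the interface text tells. Its arguments: {"type":"object","properties":{"grip":{"type":"array"},"offset":{"type":"array"},"spin":{"type":"array"}},"required":["grip","offset","spin"]}

```bash
mkdir -p pics
cat > h.py <<'E'
import numpy as np, cv2
from bench import bot
def save(n,rgb): cv2.imwrite('pics/'+n,rgb[:,:,::-1])
def cloud(cam,d):
    p=bot.camera_params(cam); h,w=d.shape; f=h/2/np.tan(np.radians(p['vfov'])/2)
    v,u=np.mgrid[:h,:w]; P=np.stack([(u-p['cx'])/f*d,(v-p['cy'])/f*d,d,np.ones_like(d)],-1)
    W=P@np.linalg.inv(p['camera_from_world']).T; W=W[...,:3]; W[d==0]=np.nan; return W
E
python3 - <<'E'
from h import *
np.set_printoptions(precision=4,suppress=True)
o=bot.get_obs();print(o['time'],o['position'],o['tcp_rot'])
for c in('scene','top'):
    r,d=bot.camera(c); save(c+'0.png',r); np.savez(c+'0.npz',r=r,d=d); print(c,bot.camera_params(c))
    for t in('short','short_lid_grip','board_top','tall_lid_grip'):
        print(t,[(np.round(x['extent']).tolist(),round(x['conf'],2)) for x in bot.search_frame(c,t)])
E
```

```text
0.0 [0.1665 0.6022 0.2307] [[-0.9638  0.2665 -0.0004]
 [ 0.2665  0.9638 -0.0011]
 [ 0.0001 -0.0012 -1.    ]]
scene {'vfov': 56.56648843533318, 'cx': 318.3891175539672, 'cy': 197.3885443382531, 'camera_from_world': array([[-0.046 ,  0.9988,  0.0143, -0.0264],
       [ 0.6236,  0.0399, -0.7807, -0.1968],
       [-0.7804, -0.027 , -0.6247,  1.6533],
       [ 0.    ,  0.    ,  0.    ,  1.    ]])}
short [([206.0, 213.0, 40.0, 28.0], 0.7)]
short_lid_grip [([206.0, 196.0, 36.0, 27.0], 0.86)]
board_top [([429.0, 236.0, 57.0, 43.0], 0.8), ([157.0, 226.0, 43.0, 32.0], 0.79), ([278.0, 230.0, 52.0, 44.0], 0.69), ([285.0, 201.0, 42.0, 29.0], 0.69)]
tall_lid_grip [([380.0, 182.0, 38.0, 29.0], 0.91)]
top {'vfov': 57.65606679073834, 'cx': 324.70376324506833, 'cy': 191.34686076166997, 'camera_from_world': array([[ 0.0064, -1.    ,  0.0021,  0.0177],
       [-0.982 , -0.0067, -0.1888,  0.5212],
       [ 0.1888, -0.0008, -0.982 ,  1.0784],
       [ 0.    ,  0.    ,  0.    ,  1.    ]])}
short [([395.0, 182.0, 26.0, 30.0], 0.6)]
short_lid_grip [([401.0, 171.0, 35.0, 36.0], 0.64)]
board_top [([439.0, 159.0, 42.0, 36.0], 0.67), ([306.0, 143.0, 49.0, 55.0], 0.65), ([307.0, 206.0, 44.0, 39.0], 0.61), ([155.0, 150.0, 53.0, 50.0], 0.55)]
tall_lid_grip [([209.0, 167.0, 37.0, 36.0], 0.8)]
```

View pics/top0.png

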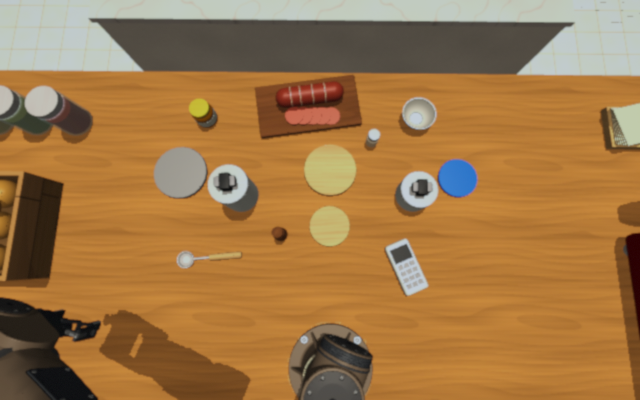

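View pics/scene0.png

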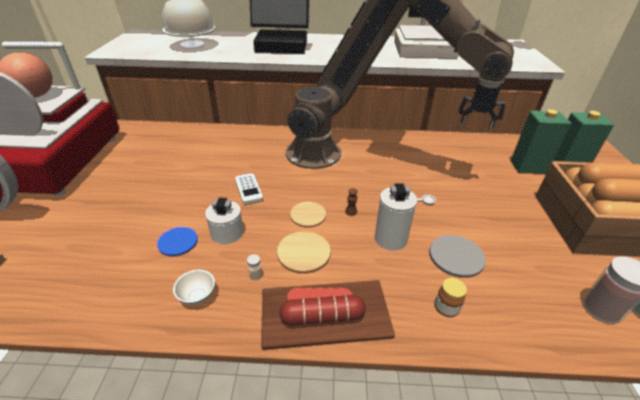

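The round-board candidates in the top view are large light (330,170), small light (330,226), blue (458,178) and grey (180,172). The large light one fits: it is neither blue nor grey, and it is the larger of its colour. The short canister is at (419,190) and the tall one at (228,184). Next I'll confirm in an enlarged crop and measure.

Run:
```python
from h import *
np.set_printoptions(precision=4,suppress=True)
for c,bx in(('top',(290,130,480,250)),('scene',(190,180,340,280))):
    z=np.load(c+'0.npz'); W=cloud(c,z['d']); r=z['r']; np.save(c+'W.npy',W)
    x0,y0,x1,y1=bx; save('crop_%s.png'%c,cv2.resize(r[y0:y1,x0:x1],None,fx=4,fy=4,interpolation=cv2.INTER_CUBIC))
    if c=='top':
        hsv=cv2.cvtColor(r,cv2.COLOR_RGB2HSV)
        print(hsv[170,330],hsv[226,330],hsv[250,330],W[170,330],W[226,330],W[250,330])
        for (a,b) in((330,170),(330,226)):
            s=hsv[b,a].astype(int); m=cv2.inRange(hsv,(int(s[0])-4,max(int(s[1])-40,0),int(s[2])-25),(int(s[0])+4,int(s[1])+40,255))
            n,l,st,ce=cv2.connectedComponentsWithStats(m); k=l[b,a]; P=W[l==k]; print('board',st[k],np.nanmin(P,0),np.nanmax(P,0),np.nanmedian(P,0),(np.nanmin(P,0)+np.nanmax(P,0))/2)
    for nm,ctr in(('short',(0.45,-.24)),('tall',(.45,.3))):
        m=(abs(W[...,0]-ctr[0])<.12)&(abs(W[...,1]-ctr[1])<.1)&(W[...,2]>.03)
        P=W[m]; print(c,nm,len(P),np.histogram(P[:,2],np.arange(.03,.25,.01))[0])
        zt=.09 if nm=='short' else .17
        q=P[(P[:,2]>zt-.006)&(P[:,2]<zt+.012)]
        if len(q): print(' disc',q.min(0),q.max(0),(q.min(0)+q.max(0))/2,np.median(q[:,2]))
        q=P[P[:,2]>zt+.033]
        if len(q): print(' block',len(q),q.min(0),q.max(0),q.mean(0),cv2.minAreaRect((q[:,:2]*1000).astype(np.float32)))
```

```text
[ 28 100 197] [ 25 104 198] [ 16 179 188] [0.598  0.0044 0.0159] [0.4171 0.0037 0.0135] [0.3428 0.0033 0.0026]
board [ 305  153   51   40 1675] [ 0.5242 -0.0766  0.0117] [0.6548 0.0856 0.0267] [0.5938 0.0045 0.0186] [0.5895 0.0045 0.0192]
board [ 310  206   39   40 1237] [ 0.3577 -0.0532  0.0068] [0.4809 0.0668 0.0219] [0.4172 0.0068 0.0138] [0.4193 0.0068 0.0144]
top short 1373 [198  29  32  24  31  29 704  34  21  26 244   1   0   0   0   0   0   0
   0   0   0]
 disc [ 0.4669 -0.3137  0.0851] [ 0.5699 -0.2043  0.1018] [ 0.5184 -0.259   0.0935] 0.09644552873083057
 block 265 [ 0.4978 -0.2854  0.1232] [ 0.5435 -0.2305  0.1405] [ 0.5205 -0.2575  0.1344] ((520.8680419921875, -257.9674072265625), (54.586090087890625, 45.772159576416016), 88.7384262084961)
top tall 1645 [ 29  17  34  23  29  34  27  29  35  30  37  29  38  36 862  24  17  31
 279   5   0]
 disc [0.4626 0.2361 0.1641] [0.5699 0.3444 0.1818] [0.5163 0.2902 0.173 ] 0.17627270626514507
 block 300 [0.4932 0.2625 0.204 ] [0.5403 0.3171 0.2215] [0.5157 0.2885 0.2147] ((516.7357177734375, 289.24395751953125), (46.54363250732422, 54.44537353515625), 3.2955286502838135)
scene short 995 [117  40  53  40  40  53 388  24  40  57 143   0   0   0   0   0   0   0
   0   0   0]
 disc [ 0.4698 -0.3137  0.0843] [ 0.57   -0.203   0.1015] [ 0.5199 -0.2584  0.0929] 0.09548718743340812
 block 183 [ 0.498  -0.2851  0.123 ] [ 0.5488 -0.2283  0.1384] [ 0.5272 -0.2558  0.1325] ((523.9663696289062, -257.4421691894531), (55.829078674316406, 48.50300979614258), 80.06648254394531)
scene tall 1702 [ 60  69  73  54  72  71  59  69  74  74  75  76  75  81 431  30  55  62
 142   0   0]
 disc [0.4688 0.2367 0.1641] [0.5699 0.3452 0.1818] [0.5194 0.291  0.173 ] 0.17531763340621193
 block 187 [0.4957 0.2624 0.2031] [0.5426 0.3194 0.2194] [0.5224 0.2895 0.2125] ((518.865478515625, 290.6218566894531), (45.55320739746094, 55.334781646728516), 5.800461292266846)
```

View pics/crop_top.png

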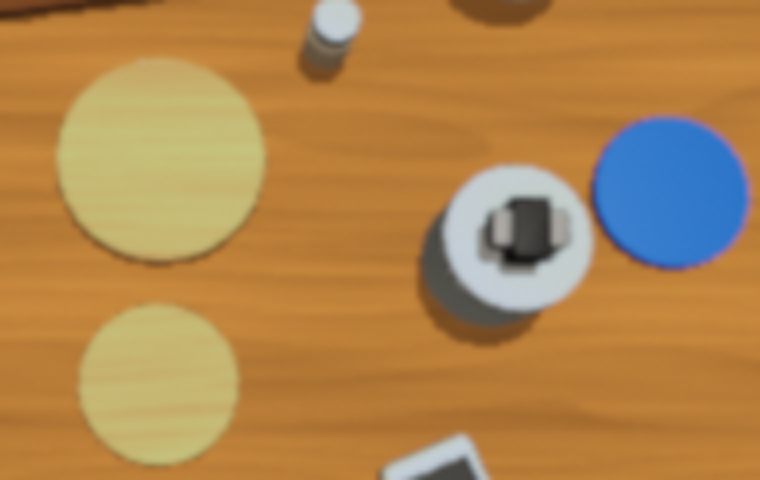

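View pics/crop_scene.png

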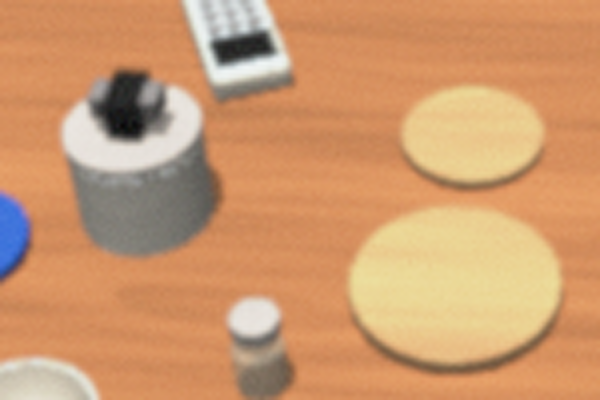

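The crops confirm it: the large light board is at crop (161,160) and the smaller look-alike at (159,384). The short lid's buttons, at crop (502,227) and (560,227), lie along world y. Estimates: lid grip at (0.520, -0.258, 0.121), board at (0.598, 0.0045, 0.018).

Emit:
{"name": "carry_out", "arguments": {"grip": [1,1,1,1,1,1,1,1,1,1], "offset": [[0,0,-0.05],[-0.03,-0.03,-0.08],[-0.06,-0.06,-0.1],[-0.095,-0.09,-0.11],[-0.13,-0.12,-0.12],[-0.165,-0.15,-0.12],[-0.2,-0.18,-0.12],[-0.235,-0.215,-0.12],[-0.27,-0.245,-0.12],[-0.3,-0.275,-0.12]], "spin": [0,-0.05,-0.1,-0.15,-0.2,-0.25,-0.27,-0.27,-0.27,-0.27]}}

```text
time: 1.5
position: [0.3832, 0.2555, 0.3515]
tcp_rot: [[-1.0, 0.0, 0.001], [0.0, 1.0, 0.0], [-0.001, 0.0, -1.0]]
contact_force: [0.3, 0.5, -0.5]
gripper_width: 0.0852
grasp_force: 0.0
```

Emit:
{"name": "carry_out", "arguments": {"grip": [1,1,1,1,1,1,1,1,1,1], "offset": [[-0.02,-0.045,0],[-0.04,-0.09,0],[-0.06,-0.135,0],[-0.08,-0.18,0],[-0.1,-0.225,0],[-0.12,-0.27,0],[-0.13,-0.315,0],[-0.135,-0.36,0.01],[-0.137,-0.405,0.03],[-0.137,-0.45,0.05]], "spin": [0,0,0,0,0,0,0,0,0,0]}}

```text
time: 2.5
position: [0.5195, -0.1945, 0.3009]
tcp_rot: [[-1.0, -0.0, 0.001], [-0.0, 1.0, -0.0], [-0.001, -0.0, -1.0]]
contact_force: [0.1, -0.2, -0.1]
gripper_width: 0.0853
grasp_force: 0.0
```

Emit:
{"name": "carry_out", "arguments": {"grip": [1,1,1,1], "offset": [[0,-0.03,0.03],[0,-0.05,0.06],[0,-0.05,0.06],[0,-0.05,0.06]], "spin": [0,0,0,0]}}

```text
time: 2.9
position: [0.5195, -0.2426, 0.2414]
tcp_rot: [[-1.0, 0.001, -0.001], [0.001, 1.0, 0.001], [0.001, 0.001, -1.0]]
contact_force: [0.4, -0.1, 0.8]
gripper_width: 0.0853
grasp_force: 0.0
```

Now I'll move to directly above, then look once to check the alignment.

Emit:
{"name": "carry_out", "arguments": {"grip": [1,1,1,1], "offset": [[0,-0.015,0.04],[0,-0.015,0.07],[0,-0.015,0.07],[0,-0.015,0.07]], "spin": [0,0,0,0]}}

```text
time: 3.3
position: [0.5203, -0.257, 0.1731]
tcp_rot: [[-1.0, -0.001, 0.001], [-0.001, 1.0, -0.001], [-0.001, -0.001, -1.0]]
contact_force: [-0.9, -0.4, -0.2]
gripper_width: 0.0854
grasp_force: 0.0
```

Run:
```python
from h import *
r,d=bot.camera('scene'); save('s1.png',cv2.resize(r[120:270,140:340],None,fx=4,fy=4,interpolation=cv2.INTER_CUBIC)); print(bot.get_obs()['position'])
```

```text
[ 0.52053611 -0.25724469  0.17360424]
```

View pics/s1.png

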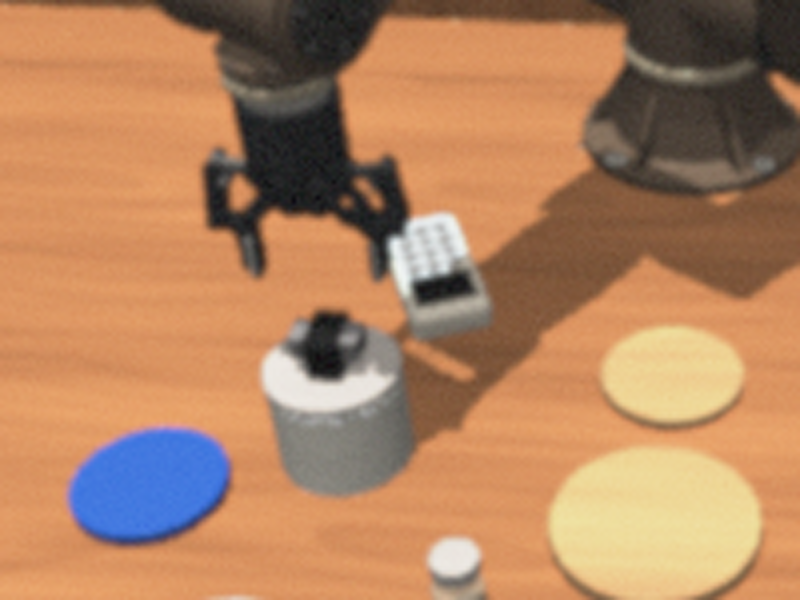

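The view shows the fingers at (255,270) and (378,275) straddling the block at (325,345), centred on it. Before descending I'll measure the open fingertip height against the TCP.

Run:
```python
from h import *
r,d=bot.camera('scene'); W=cloud('scene',d)
m=(abs(W[...,0]-.52)<.04)&(abs(W[...,1]+.257)<.075)&(W[...,2]>.15)&(W[...,2]<.23)
P=W[m]
for s in(P[P[:,1]>-.257],P[P[:,1]<=-.257]): print(len(s),np.sort(s[:,2])[:6].round(4),s[s[:,2]<.19].mean(0).round(4),s[s[:,2]<.19][:,1].min(),s[s[:,2]<.19][:,1].max())
print(bot.get_obs()['position'])
```

```text
61 [0.1889 0.1899 0.1905 0.1908 0.1927 0.1947] [ 0.5301 -0.208   0.1894] -0.21084826483517274 -0.20523426818321386
73 [0.1851 0.1858 0.1885 0.1887 0.1891 0.1892] [ 0.5237 -0.2994  0.1877] -0.30312090995924557 -0.2981560975401729
[ 0.52054363 -0.25741728  0.17371461]
```

Emit:
{"name": "carry_out", "arguments": {"grip": [1,1,1,1,1,1], "offset": [[0,0,0.02],[0,0,0.04],[0,0,0.055],[0,0,0.068],[0,0,0.075],[0,0,0.075]], "spin": [0,0,0,0,0,0]}}

```text
time: 4.0
position: [0.5196, -0.2575, 0.0962]
tcp_rot: [[-1.0, -0.0, -0.0], [-0.0, 1.0, 0.0], [0.0, 0.0, -1.0]]
contact_force: [-0.0, -0.3, -0.2]
gripper_width: 0.0851
grasp_force: 0.0
```

Emit:
{"name": "carry_out", "arguments": {"grip": [0.6,0.5,0.3,0,0,0,0,0], "offset": [[0,0,0],[0,0,0],[0,0,0],[0,0,0],[0,0,0],[0,0,0],[0,0,0],[0,0,0]], "spin": [0,0,0,0,0,0,0,0]}}

```text
time: 4.8
position: [0.5203, -0.2588, 0.0987]
tcp_rot: [[-1.0, 0.0, 0.003], [0.0, 1.0, -0.003], [-0.003, -0.003, -1.0]]
contact_force: [-4.7, -3.8, 19.3]
gripper_width: 0.0333
grasp_force: 58.9
```

A width of 33 mm with 19 N upward suggests the fingertips touch the disc and the pads sit too low. I'll regrip higher.

Emit:
{"name": "carry_out", "arguments": {"grip": [0.4,0.7,1,1,1,1,1], "offset": [[0,0,-0.002],[0,0,-0.006],[0,0,-0.008],[0,0,-0.008],[0,0,-0.008],[0,0,-0.008],[0,0,-0.008]], "spin": [0,0,0,0,0,0,0]}}

```text
time: 5.5
position: [0.5195, -0.2574, 0.1041]
tcp_rot: [[-1.0, -0.0, -0.0], [-0.0, 1.0, 0.0], [0.0, 0.0, -1.0]]
contact_force: [0.4, -0.2, -0.3]
gripper_width: 0.0857
grasp_force: 0.0
```

Emit:
{"name": "carry_out", "arguments": {"grip": [0.6,0.5,0.3,0,0,0,0,0], "offset": [[0,0,0],[0,0,0],[0,0,0],[0,0,0],[0,0,0],[0,0,0],[0,0,0],[0,0,0]], "spin": [0,0,0,0,0,0,0,0]}}

```text
time: 6.3
position: [0.5196, -0.2576, 0.1048]
tcp_rot: [[-1.0, -0.0, 0.0], [-0.0, 1.0, -0.0], [-0.0, -0.0, -1.0]]
contact_force: [-0.3, 0.2, 5.2]
gripper_width: 0.0329
grasp_force: 60.5
```

Run:
```python
from h import *
r,d=bot.camera('scene'); save('s2.png',cv2.resize(r[150:250,170:290],None,fx=5,fy=5,interpolation=cv2.INTER_CUBIC)); print(bot.get_obs()['position'])
```

```text
[ 0.51959623 -0.25764469  0.10474157]
```

View pics/s2.png

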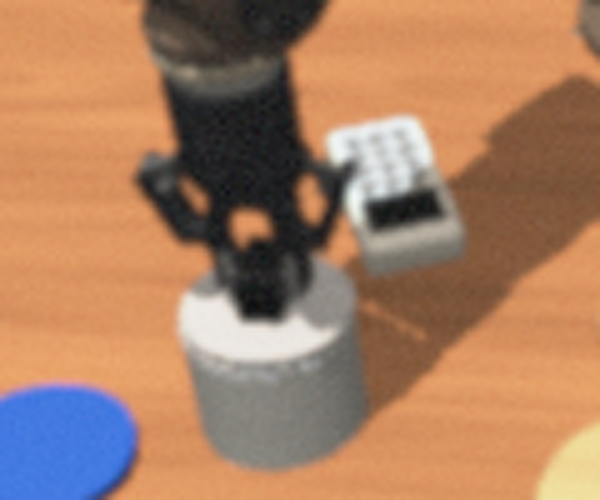

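The fingers now grip the block at (260,280) with little reaction force, and the width repeats, so it is probably the stop read with pad compliance. I'll lift gently and watch the force.

Emit:
{"name": "carry_out", "arguments": {"grip": [0,0,0,0,0,0], "offset": [[0,0,-0.003],[0,0,-0.006],[0,0,-0.01],[0,0,-0.015],[0,0,-0.02],[0,0,-0.02]], "spin": [0,0,0,0,0,0]}}

```text
time: 6.95
position: [0.5198, -0.2577, 0.1251]
tcp_rot: [[-1.0, -0.0, 0.001], [-0.0, 1.0, -0.001], [-0.001, -0.001, -1.0]]
contact_force: [-0.4, -1.1, -2.2]
gripper_width: 0.0326
grasp_force: 59.8
```

The measured force of 2.2 N is the lid's weight, so it is free. I'll lift it and carry it over.

Emit:
{"name": "carry_out", "arguments": {"grip": [0,0,0,0,0,0], "offset": [[0,0,-0.015],[0,0,-0.035],[0,0,-0.06],[0,0,-0.08],[0,0,-0.09],[0,0,-0.09]], "spin": [0,0,0,0,0,0]}}

```text
time: 7.55
position: [0.5198, -0.2577, 0.2152]
tcp_rot: [[-1.0, -0.0, 0.002], [-0.0, 1.0, -0.001], [-0.002, -0.001, -1.0]]
contact_force: [0.3, -0.8, -2.8]
gripper_width: 0.0322
grasp_force: 60.3
```

Emit:
{"name": "carry_out", "arguments": {"grip": [0,0,0,0,0,0,0,0,0,0], "offset": [[-0.005,0.015,0],[-0.014,0.045,0],[-0.024,0.08,0],[-0.035,0.12,0],[-0.048,0.16,0],[-0.06,0.2,0],[-0.069,0.23,0],[-0.075,0.25,0],[-0.078,0.262,0],[-0.078,0.262,0]], "spin": [0,0,0,0,0,0,0,0,0,0]}}

```text
time: 8.55
position: [0.5973, 0.006, 0.2133]
tcp_rot: [[-1.0, -0.002, -0.001], [-0.002, 1.0, 0.0], [0.001, 0.0, -1.0]]
contact_force: [-0.4, 0.0, -1.5]
gripper_width: 0.0326
grasp_force: 60.3
```

Run:
```python
from h import *
np.set_printoptions(precision=4,suppress=True)
r,d=bot.camera('scene'); save('s3.png',cv2.resize(r[110:310,180:440],None,fx=3,fy=3,interpolation=cv2.INTER_CUBIC)); W=cloud('scene',d)
o=bot.get_obs();p=o['position'];print(p,o['contact_force'])
m=(abs(W[...,0]-p[0])<.07)&(abs(W[...,1]-p[1])<.07)&(W[...,2]>.12)&(W[...,2]<.222); P=W[m]
print(np.histogram(P[:,2],np.arange(.12,.225,.005))[0])
q=P[(P[:,2]>.17)&(P[:,2]<.213)&(np.hypot(P[:,0]-p[0],P[:,1]-p[1])>.035)]; print(len(q),q.min(0),q.max(0)); A=np.c_[q[:,:2]-p[:2],np.ones(len(q))]; print(np.linalg.lstsq(A,q[:,2],rcond=None)[0])
```

```text
[0.5972 0.0049 0.2135] [ 0.0921 -0.5888 -2.0617]
[  0   0   0   0   0   0   0   0   0   0   0   0   0   0   0   4 224 305
  13  20]
400 [ 0.5538 -0.0472  0.1961] [0.6554 0.0614 0.21  ]
[-0.0101 -0.0474  0.2056]
```

View pics/s3.png

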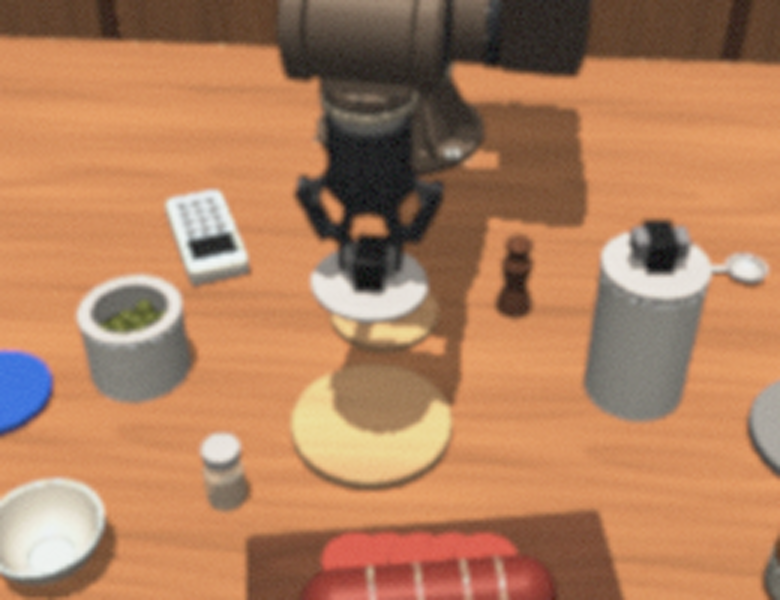

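The lid hangs level at (370,285), the open pot is at (135,335) and the board at (370,420). The plug foot is about 0.167 m above the board, so I'll lower it, slowly at the end.

Emit:
{"name": "carry_out", "arguments": {"grip": [0,0,0,0,0,0,0,0,0,0], "offset": [[0.003,0,0.02],[0.004,0,0.045],[0.004,0,0.07],[0.004,0,0.095],[0.004,0,0.115],[0.004,0,0.132],[0.004,0,0.145],[0.004,0,0.153],[0.004,0,0.157],[0.004,0,0.157]], "spin": [0,0,0,0,0,0,0,0,0,0]}}

```text
time: 9.6
position: [0.5935, 0.0042, 0.0572]
tcp_rot: [[-1.0, 0.0, -0.0], [0.0, 1.0, 0.0], [0.0, 0.0, -1.0]]
contact_force: [0.6, 0.3, -2.0]
gripper_width: 0.0324
grasp_force: 60.4
```

Emit:
{"name": "carry_out", "arguments": {"grip": [0,0,0,0,0], "offset": [[0,0,0.002],[0,0,0.004],[0,0,0.006],[0,0,0.008],[0,0,0.008]], "spin": [0,0,0,0,0]}}

```text
time: 10.1
position: [0.5934, 0.0045, 0.0491]
tcp_rot: [[-1.0, -0.0, -0.0], [-0.0, 1.0, 0.0], [0.0, 0.0, -1.0]]
contact_force: [-0.0, -0.1, -2.7]
gripper_width: 0.0327
grasp_force: 60.4
```

Emit:
{"name": "carry_out", "arguments": {"grip": [0,0,0], "offset": [[0,0,0.001],[0,0,0.002],[0,0,0.002]], "spin": [0,0,0]}}

```text
time: 10.4
position: [0.5934, 0.0045, 0.0472]
tcp_rot: [[-1.0, -0.0, -0.0], [-0.0, 1.0, 0.0], [0.0, 0.0, -1.0]]
contact_force: [0.8, -0.5, -1.8]
gripper_width: 0.0325
grasp_force: 60.4
```

Emit:
{"name": "carry_out", "arguments": {"grip": [0,0,0], "offset": [[0,0,0.001],[0,0,0.002],[0,0,0.002]], "spin": [0,0,0]}}

```text
time: 10.7
position: [0.5937, 0.0043, 0.0463]
tcp_rot: [[-1.0, -0.0, 0.001], [-0.0, 1.0, -0.0], [-0.001, -0.0, -1.0]]
contact_force: [-3.6, -2.2, 9.4]
gripper_width: 0.0325
grasp_force: 63.2
```

Contact at +9 N, so the lid is on the board. I'll open gradually and back off straight up.

Emit:
{"name": "carry_out", "arguments": {"grip": [0.45,0.55,0.7,1,1,1,1], "offset": [[0,0,0],[0,0,0],[0,0,-0.001],[0,0,-0.001],[0,0,-0.001],[0,0,-0.001],[0,0,-0.001]], "spin": [0,0,0,0,0,0,0]}}

```text
time: 11.4
position: [0.5935, 0.0044, 0.0463]
tcp_rot: [[-1.0, -0.0, 0.0], [-0.0, 1.0, 0.0], [-0.0, 0.0, -1.0]]
contact_force: [-0.5, -0.9, -0.4]
gripper_width: 0.0854
grasp_force: 0.0
```

Emit:
{"name": "carry_out", "arguments": {"grip": [1,1,1,1,1,1,1,1,1,1], "offset": [[0,0,-0.01],[0,0,-0.03],[0,0,-0.06],[0,0,-0.09],[0,0,-0.12],[0,0,-0.15],[0,0,-0.17],[0,0,-0.18],[0,0,-0.18],[0,0,-0.18]], "spin": [0,0,0,0,0,0,0,0,0,0]}}

```text
time: 12.4
position: [0.5931, 0.0045, 0.2256]
tcp_rot: [[-1.0, -0.0, -0.001], [-0.0, 1.0, 0.0], [0.001, 0.0, -1.0]]
contact_force: [-0.0, 0.1, -0.4]
gripper_width: 0.0855
grasp_force: 0.0
```

Run:
```python
from h import *
np.set_printoptions(precision=4,suppress=True)
r,d=bot.camera('scene'); save('s4.png',cv2.resize(r[110:310,180:440],None,fx=3,fy=3,interpolation=cv2.INTER_CUBIC)); W=cloud('scene',d)
o=bot.get_obs();print(o['position'],o['contact_force'],o['gripper_width'])
m=(abs(W[...,0]-.598)<.07)&(abs(W[...,1]-.0045)<.07)&(W[...,2]>.03)&(W[...,2]<.12); P=W[m]
q=P[P[:,2]<.05]; print(len(q),q.min(0),q.max(0),(q.min(0)+q.max(0))/2,np.linalg.lstsq(np.c_[q[:,:2]-[.598,.0045],np.ones(len(q))],q[:,2],rcond=None)[0])
```

```text
[0.593  0.0045 0.2252] [-0.0287  0.5789 -0.079 ] 0.08538767642361922
483 [ 0.5469 -0.0486  0.0325] [0.649  0.0589 0.0499] [0.598  0.0052 0.0412] [ 0.0008 -0.0049  0.0378]
```

View pics/s4.png

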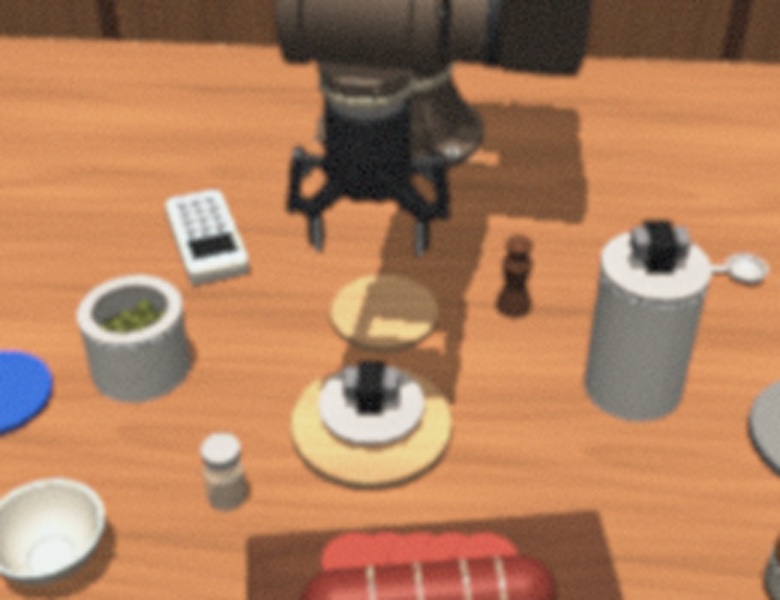

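The lid stands level at (370,400), centred on the large light board. The tall canister at (655,310) is untouched and the gripper is clear, so I'm handing in.

```bash
python3 -c "
from bench import bot
print(bot.job_done())"
```

```text
the job is handed in; nothing more can be done
None
```

I freed the short canister's lid and set it down upright, within a few millimetres of the centre of the large light round board; the tall canister was left shut and untouched, and the job is handed in (no verdict was returned).

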